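# Walk the mirror block round to the fence

### The arm

A 6-joint arm with a two-finger parallel gripper is mounted at the origin on the work surface. World frame = base frame: x ahead of the robot, y to its left, z up, the work surface at z = 0. Lengths are in m, angles in rad, forces in N, time in s.
With the tool pointing down it reaches from about 0.3 to 0.875 m from the base axis. Payload 6.4 kg.
Tool frame: the origin (TCP) lies midway between the tips of the shut fingers; the grasp point (between the pads) lies 19 mm behind it; z points along the fingers, y is the line along which they close (so a half turn about z gives the same grasp; the last joint's range is limited). The gripper opens to 85 mm and grips with 20 to 120 N. Pads are 22 mm wide; open, the fingers measure 114 mm over their backs; the gripper's body (76 mm by 85 mm) begins 54 mm behind the grasp point. The pads swing forward as they close: fully open they stand 13 mm farther back than shut.
Start: joints at [1.037, 0.181, 1.607, -0, 1.354, -0.206], TCP at [0.185, 0.544, 0.231] pointing down, gripper open.
Joint ranges: [-2.99, 2.99], [-0.89, 2.07], [0.3, 2.58], [-1.14, 4.28], [0, 2.63], [-3.12, 3.12]. Speed limits (rad/s): [2.57, 2.57, 3.01, 3.14, 3.14, 3.14].

### API

Orientations are given as a unit quaternion [w, x, y, z].
In Python, from bench import ctrl gives the robot as it stands. The module is installed in compiled form; this text tells all that it offers.
- The arm moves only by the tool move_arm, never from a script. Its argument "plan" is one flat list of numbers, 6 for each row, row after row: the shift along the world's x, y, z in units of 50 mm (1.0 is 50 mm), then the turn, a rotation vector about the world's x, y, z in rad. A call has 1 to 10 rows; each row is the pose to reach, as a shift and turn from the pose commanded when the call began; what a row does not reach only later rows make up. A row lasts 1/8 s, in which the tool goes at most 62.5 mm and 10.7 degrees, less where a joint would pass 70% of its speed; a pose out of reach is approached as far as the arm can. A call with a gripper value outside its range is refused whole. "grip" is the finger opening in mm, from 0 to 85.4, set as the call begins (left out, the last holds). The fingers move at their own pace and stop on an object; the grip force is fixed at half the most. Time passes only in rows, so rows that repeat a pose let the fingers close. It gives the time, the measured TCP pose, the force, the opening and the grip force at its end, in the units of the state.
- ctrl.get_obs(): the state, without advancing time (a new reading comes with each control period).
- ctrl.camera(name): name is "scene" or "top" or "wrist"; returns a dict with "pixels" (420x560x3 uint8, red, green, blue), "fx", "fy", "cx", "cy" (pixels), "origin" and "attitude" of the camera in the world. Camera axes: x right, y down, z forward; pixel columns grow to the right and rows downward; lengths in m; the calibration is good to about 2 mm. A picture is of the moment at which its call begins. There is no depth.
- ctrl.hand_in(): hands the job in; it is judged then, once.
The state is a dict: "time_s": time; "q": joint angles; "dq": joint speeds; "joint_efforts": joint torques, N m; "eef_pos": TCP position; "eef_rot": TCP orientation; "wrist_force": force on the tool from outside, world axes, zero at the start; "torque": the same for the moment, N m; "opening": opening from 0.0 (shut) to 1.0 (fully open); "grasp_force": force on a finger pad.
Only numpy, scipy, OpenCV 4.12 (cv2) and the standard library are available. Lean on these libraries where they do the work, as an engineer would, in place of code of your own. Each camera call takes 0.05 s, during which the arm holds its last target. There are 200 camera calls.

### The job

The heavy iron block with the two-sided mirror stands crossways on the bench plate. Walk it round clear of the fence with the fingertips, pushing at one corner of the iron and then another, until the mirror faces the fence (either side of it will do), and then slide the block up until its long side lies flush along the fence, with the mirror right in front of the telescope. Push only on the iron, never on the mirror, do not lift or tip the block, and leave everything else where it stands.

Things in the scene. Friction and masses are not known exactly. Their poses are not given: they have to be found in the camera images.
- block: Loose dark blue-grey hollow iron block, about 0.75 to 0.95 kg with its mirror: 90 mm along its x, 110 mm along its y, 40 mm tall, upright sides, the two long ones (facing its +x and -x) ground bright. Too wide to grip; slides at about 3 to 7 N. Origin at the centre of its underside, z up. Its mirror looks along +x and -x; a half turn makes no difference.
- mirror: Two-sided mirror in a black frame fixed upright on the middle of the block: glass 60 mm wide along the block's y, frame 80 mm wide and 22 mm thick at its foot, 12 mm above; it rises from 40 to 88 mm above the plate. Origin at the centre of its underside (on the block's top), axes as the block's. Not to be touched.
- fence: Steel straightedge bar fixed on the plate, 300 mm along its y, 22 mm tall, 20 mm thick. Origin at the foot of the middle of its working face (towards the robot), at plate level; x points into the bar, away from the work. Two blue magnetic feet behind it, up to 51 mm tall, x = 20 to 62 mm. When the block lies flush, its origin is at x = -45 mm here.
- scope: Black telescope fixed beyond the fence, 246 mm long, tube square to the fence, axis 62 mm above the plate; its objective (30 mm lens, 48 mm rim) looks back over the fence to the robot. Origin at plate level below the front of the objective; x along the tube, same way as the fence's x. The mirror's middle belongs on this axis (y = 0); the glass is 15 mm wider than the lens on each side.
- plate: Grey steel bench plate with a grid of small holes, 640 x 760 mm, 8 mm thick, fixed on the table; the block, fence and telescope stand on it. Origin at the centre of its underside, on the table; its top is 8 mm higher.
- lens: Round lens mount, black foot 52 mm across, 65 mm tall overall. Origin at the centre of its underside. Bystander: must not be shifted.
- prism: Glass prism on a round mount, black foot 52 mm across, 62 mm tall overall. Origin at the centre of its underside. Bystander: must not be shifted.
- slit: Square black slit plate on a round foot, foot 48 mm across, 66 mm tall overall. Origin at the centre of its underside. Bystander: must not be shifted.
- eyepiece: Loose black eyepiece, standing, 37 mm across, 40 mm tall. Origin at the centre of its underside. Bystander: must not be shifted.
- level: Small aluminium spirit level, 90 x 22 x 24 mm, its long side along its x. Origin at the centre of its underside. Bystander: must not be shifted.
- driver: Orange-handled screwdriver, 160 mm long, lying along its x. Origin at the centre of its underside. Bystander: must not be shifted.
Mind the look-alikes: they are no part of the job. Of the things like the block, leave any that is purple; of the rest the larger one is meant.

How it is judged:
On the way, in this order (a step that is already met when the one before it is completed fails the run):
1. the block has been turned until its mirror faces the fence within 12 degrees, on the plate (angle between the x axis of block and the x axis of fence, either way round below 0.21 rad), for 0.1 s.
2. its long side lies flush along the fence (angle between the x axis of block and the x axis of fence, either way round below 0.035 rad and x of block in the frame of fence above -0.048 m), for 0.2 s.
At the end, for the whole second after the job is handed in: A long side of the block lies flush along the fence (within 2 degrees and 3 mm), the middle of the mirror is within 15 mm of the telescope's axis, and the block stands flat and at rest on the plate (all of step 2 and x of block in the frame of fence below -0.042 m and y of block in the frame of scope between -0.015 and 0.015 m and height (world z) of block below 0.011 m and angle between block's own z axis and vertical below 0.03 rad and linear speed of block below 0.005 m/s); the robot touches nothing.
It fails at once if the block touches the fence while the mirror is still more than 15 degrees from facing it (contact force between block and fence above 0.5 N and angle between the x axis of block and the x axis of fence, either way round above 0.26 rad).
It fails at once if the block is lifted or tipped off the plate (more than 6 mm or 6 degrees) (height (world z) of block above 0.014 m or angle between block's own z axis and vertical above 0.105 rad).
It fails at once if the robot touches the mirror (contact force between any of the fingers, the arm and mirror above 0.3 N).
It fails at once if a bystander is shifted by more than 15 mm or the block is pushed into one (distance of any of lens, prism, slit, eyepiece, level, driver from where it was at the start of the episode above 0.015 m or contact force between block and lens above 0.5 N or contact force between block and prism above 0.5 N or contact force between block and slit above 0.5 N or contact force between block and eyepiece above 0.5 N or contact force between block and level above 0.5 N or contact force between block and driver above 0.5 N).
It also fails if it takes over 64 s, if anything falls off the work surface, if the arm or the gripper's body presses on something with over 40 N, if the wrist force passes 120 N, or if a joint passes its speed limit or range.

## Working session

There is one attempt and no reset: what is moved stays moved. The work goes in short steps, Python scripts to look and compute and a tool call to move; the robot and the scene stay as the last step left them, time stands still between calls to the robot, and variables do not carry over. Pictures are saved under pics/ and viewed, at most 10 in all, crops included, and the job is handed in when it is done.

Besides the shell and the picture viewer there is one more tool, called by a JSON object that holds its "name" and its "arguments". move_arm: Moves the arm, as the interface text tells. Its arguments: {"type":"object","properties":{"plan":{"type":"array"},"grip":{"type":"number"}},"required":["plan"]}

```bash
mkdir -p pics; cat > h.py <<'E'
import numpy as np, cv2
from bench import ctrl
from scipy.spatial.transform import Rotation as R
def mat(a):
    a=np.array(a)
    return a if a.shape==(3,3) else R.from_quat(np.r_[a[1:],a[0]]).as_matrix()
def ray(c,u,v,z):
    d=mat(c["attitude"])@np.array([(u-c["cx"])/c["fx"],(v-c["cy"])/c["fy"],1.])
    o=np.array(c["origin"]); return (o+d*(z-o[2])/d[2])
def proj(c,p):
    q=mat(c["attitude"]).T@(np.array(p)-np.array(c["origin"])); return q[0]/q[2]*c["fx"]+c["cx"],q[1]/q[2]*c["fy"]+c["cy"]
def save(im,n): cv2.imwrite("pics/"+n,cv2.cvtColor(im,cv2.COLOR_RGB2BGR))
E
python3 - <<'E'
from h import *
for n in("top","scene"):
    c=ctrl.camera(n); save(c["pixels"],n+"0.png"); print(n,{k:np.round(c[k],3).tolist() for k in c if k!="pixels"})
o=ctrl.get_obs(); print(o["time_s"],o["eef_pos"],o["eef_rot"])
E
```

```text
top {'fx': 465.998, 'fy': 465.998, 'cx': 288.965, 'cy': 208.167, 'origin': [0.304, 0.091, 1.225], 'attitude': [-0.059, 0.709, -0.7, 0.068]}
scene {'fx': 379.187, 'fy': 379.187, 'cx': 279.107, 'cy': 209.861, 'origin': [1.051, 0.607, 0.763], 'attitude': [-0.146, 0.364, 0.844, -0.365]}
0.1 [0.1848575 0.5439877 0.2304966] [-2.97828568e-04  1.63154507e-01  9.86600233e-01 -7.06050224e-04]
```

View pics/top0.png

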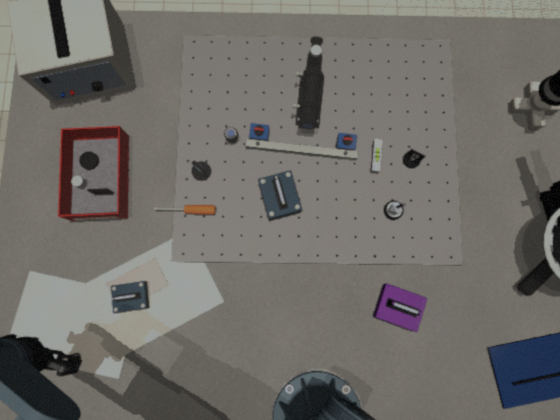

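View pics/scene0.png

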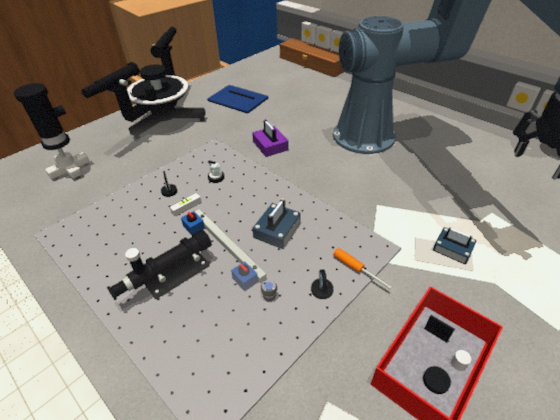

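The top view shows three block-like things: a dark blue-grey one on the plate at (280,194), a smaller dark blue-grey one on the paper at (129,297), and a purple one at (401,308). The purple one is excluded, and of the other two the one on the plate is larger, so that is the block. The fence runs from (247,144) to (357,155), and the scope objective is at about (309,127). I'll confirm with an enlarged crop and measure.

```bash
cat >> h.py <<'E'
def block(c, center, r=0.11, show=False):
    # block top outline: dark bluish in the neighbourhood, min-area rect of contour of the plate-different mask
    im=c["pixels"]; hsv=cv2.cvtColor(im,cv2.COLOR_RGB2HSV)
    m=((hsv[...,1]>50)&(hsv[...,2]<115)&(hsv[...,0]>85)&(hsv[...,0]<125)).astype(np.uint8)
    u,v=proj(c,[center[0],center[1],.048]); k=np.zeros_like(m); rr=int(r*c["fx"]/(c["origin"][2]-.048)); cv2.circle(k,(int(u),int(v)),rr,1,-1)
    m=cv2.morphologyEx(m*k,cv2.MORPH_CLOSE,np.ones((5,5)))
    cs,_=cv2.findContours(m,cv2.RETR_EXTERNAL,cv2.CHAIN_APPROX_NONE); ct=max(cs,key=cv2.contourArea)
    P=np.array([ray(c,a,b,.048)[:2] for a,b in cv2.convexHull(ct)[:,0]])
    (x,y),(w,h),a=cv2.minAreaRect((P*1000).astype(np.float32))
    if w>h: a+=90   # now a = direction of short side (block x)
    a=(a+90)%180-90
    return (x,y),sorted((w,h)),a,m
E
python3 - <<'E'
from h import *
c=ctrl.camera("top"); im=c["pixels"]
b=block(c,ray(c,280,194,.048)); print("block",b[:3])
b2=block(c,ray(c,129,297,.048)); print("small",b2[:3])
for n,p,z in [("fL",(247,147),.03),("fR",(357,158),.03),("obj",(309,129),.07),("eyepend",(316,45),.07),("driver tip",(156,210),.02),("driver",(215,210),.03),("slit",(201,170),.01),("eyepiece",(231,134),.03),("level",(376,155),.03),("lens",(394,210),.03),("prism",(413,158),.03),("plateTL",(184,37),.008),("BR",(461,264),.008),("BL",(173,262),.008)]:
    print(n,ray(c,*p,z).round(3))
cr=im[110:230,190:350]; cr=cv2.resize(cr,None,fx=5,fy=5,interpolation=cv2.INTER_CUBIC)
cs,_=cv2.findContours(b[3],cv2.RETR_EXTERNAL,cv2.CHAIN_APPROX_NONE)
cv2.drawContours(cr,[((x-[190,110])*5+2) for x in cs],-1,(255,255,0),1)
save(cr,"crop0.png")
E
```

```text
block ((553.7160034179688, 101.50216674804688), [85.88616943359375, 107.5998306274414], -73.0878791809082)
small ((290.71136474609375, 469.9071960449219), [62.69826889038086, 80.87952423095703], 8.773072242736816)
fL [0.685 0.19  0.03 ]
fR [ 0.659 -0.103  0.03 ]
obj [0.724 0.027 0.07 ]
eyepend [0.961 0.009 0.07 ]
driver tip [0.513 0.424 0.02 ]
driver [0.513 0.269 0.03 ]
slit [0.625 0.313 0.01 ]
eyepiece [0.721 0.234 0.03 ]
level [ 0.668 -0.154  0.03 ]
lens [ 0.52  -0.198  0.03 ]
prism [ 0.661 -0.253  0.03 ]
plateTL [1.014 0.379 0.008]
BR [ 0.383 -0.374  0.008]
BL [0.379 0.375 0.008]
```

View pics/crop0.png

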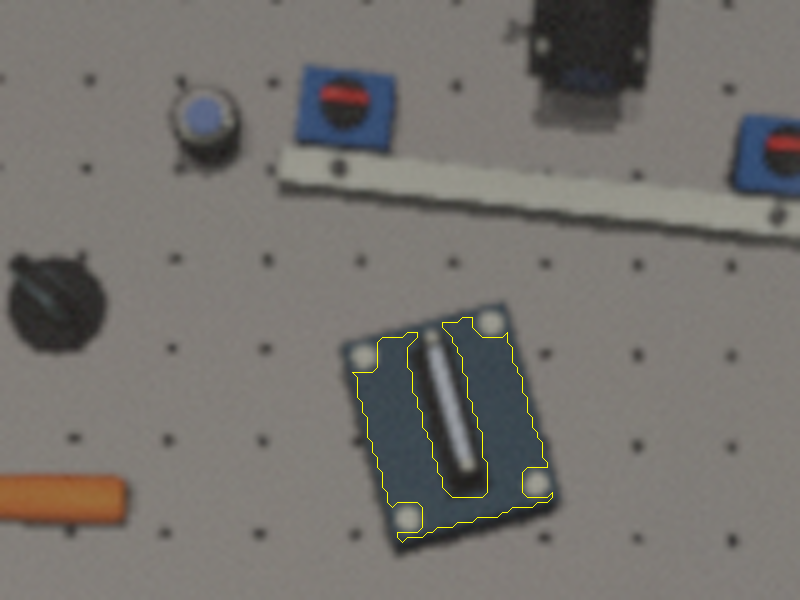

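The crop confirms it: dark blue-grey block on the plate with white corner screws at (363,357), (490,321), (537,482) and (407,517) in the crop, and the mirror strip between them. The other dark block measured only 63x81 mm. Next I'll fit the block pose from the screws, since they are sharp marks.

```bash
cat >> h.py <<'E'
FX=np.array([.9961,-.0884]); FY=np.array([.0884,.9961]); F0=np.array([.6705,.027]) # fence axes; face point on the scope axis (refined below)
def screws(c,guess,ang):
    """block pose from its four bright corner screws; guess xy (m), ang of block y (deg, mod 180)"""
    g=cv2.cvtColor(c["pixels"],cv2.COLOR_RGB2GRAY).astype(float); a=np.radians(ang)
    ey=np.array([np.cos(a),np.sin(a)]); ex=np.array([ey[1],-ey[0]]); out=[]
    s=cv2.cvtColor(c["pixels"],cv2.COLOR_RGB2HSV)[...,1]
    for i,j in((-1,-1),(-1,1),(1,-1),(1,1)):
        p=np.array(guess)+ex*i*.036+ey*j*.046
        u,v=proj(c,[*p,.05]); x0,y0=int(u)-6,int(v)-6; w=g[y0:y0+13,x0:x0+13]
        w=np.clip(w-130,0,None)*(s[y0:y0+13,x0:x0+13]<40); yy,xx=np.mgrid[:13,:13]
        if w.sum()<50: out.append([np.nan]*2); continue
        out.append(ray(c,x0+(xx*w).sum()/w.sum(),y0+(yy*w).sum()/w.sum(),.05)[:2])
    return np.array(out)
def pose(P):
    ctr=P.mean(0); d=P[1]-P[0]+P[3]-P[2]; return ctr,np.degrees(np.arctan2(d[1],d[0]))
E
python3 - <<'E'
from h import *
c=ctrl.camera("top")
px=[(363,357),(490,321),(537,482),(407,517)]
Q=np.array([ray(c,190+(a-2)/5,110+(b-2)/5,.05)[:2] for a,b in px]); print(Q.round(4)); 
for k in range(4): print(np.linalg.norm(Q[k]-Q[(k+1)%4]).round(4))
ctr=Q.mean(0); d=Q[0]+Q[1]-Q[2]-Q[3]; a=np.degrees(np.arctan2(d[1],d[0])); print("block",ctr.round(4),a)
a_=np.radians(a); ey=np.array([np.cos(a_),np.sin(a_)]); ex=np.array([ey[1],-ey[0]])
print("ex,ey",ex,ey,"start finger",ctr-ex*.080,"turn deg",a-71.2)
# fence face edge: brightness along rows; per column find the bar's lower edge
g=cv2.cvtColor(c["pixels"],cv2.COLOR_RGB2GRAY).astype(float)
pts=[]
for u in list(range(252,272))+list(range(300,354)):
    v0=int(147+(u-246)*.102); col=g[v0-6:v0+7,u]; d=np.diff(col); k=int(d.argmin())
    w=np.clip(-d,0,None)*(abs(np.arange(len(d))-k)<=1); pts.append(ray(c,u,v0-6+.5+(np.arange(len(d))*w).sum()/w.sum(),.030)[:2])
pts=np.array(pts); vx,vy,x0,y0=cv2.fitLine(pts.astype(np.float32),cv2.DIST_HUBER,0,.001,.001).ravel()
if vy<0: vx,vy=-vx,-vy
print("fence y dir",vx,vy,"pt",x0,y0,"yaw y",np.degrees(np.arctan2(vy,vx)))
# objective/tube: dark mask centreline at axis height
m=[]
for v in range(78,122):
    xs=np.where(g[v,285:335]<45)[0]+285
    if len(xs)>8: m.append([*ray(c,xs.mean(),v,.07)[:2],len(xs)])
m=np.array(m); print(m[::6].round(4)); q=np.polyfit(m[:,0],m[:,1],1); print("scope y at .72, .63",np.polyval(q,[.72,.63]),q)
E
```

```text
[[0.5878 0.1469]
 [0.6079 0.0814]
 [0.5232 0.0563]
 [0.5041 0.1226]]
0.0685
0.0883
0.069
0.0871
block [0.5557 0.1018] 16.327254396877617
ex,ey [ 0.28112324 -0.95967168] [0.95967168 0.28112324] start finger [0.53325092 0.17858063] turn deg -54.87274560312238
fence y dir 0.09782269 0.99520385 pt 0.6722873 0.025069736 yaw y 84.38619
[[8.656e-01 1.980e-02 2.000e+01]
 [8.486e-01 2.080e-02 2.000e+01]
 [8.316e-01 2.350e-02 2.000e+01]
 [8.147e-01 2.510e-02 1.900e+01]
 [7.980e-01 2.620e-02 2.200e+01]
 [7.813e-01 2.760e-02 1.900e+01]
 [7.646e-01 3.130e-02 2.200e+01]
 [7.481e-01 3.130e-02 1.600e+01]]
scope y at .72, .63 [0.03343728 0.04166896] [-0.09146312  0.09929072]
```

{"name": "move_arm", "arguments": {"plan": [6.96,-7.3,-1.6,0,0,-0.96,6.96,-7.3,-1.6,0,0,-0.96,6.96,-7.3,-1.6,0,0,-0.96,6.96,-7.3,-1.6,0,0,-0.96,6.96,-7.3,-1.6,0,0,-0.96,6.96,-7.3,-1.6,0,0,-0.96,6.96,-7.3,-1.6,0,0,-0.96,6.96,-7.3,-1.6,0,0,-0.96,6.96,-7.3,-1.6,0,0,-0.96,6.96,-7.3,-1.6,0,0,-0.96], "grip": 60}}

```text
time_s: 1.45
eef_pos: [0.5329, 0.179, 0.1508]
eef_rot: [-0.001, 0.601, 0.799, -0.0]
wrist_force: [-0.7, 0.5, -0.1]
opening: 0.702
grasp_force: 0.0
```

```bash
sed -i 's/\.036+ey\*j\*\.046/.0343+ey*j*.0438/' h.py; cat > sim.py <<'E'
import numpy as np,sys
x,y,a,s,off,c,yaw_end=[float(t) for t in sys.argv[1:8]]  # block centre, yaw of block y (deg), contact s, finger half depth, char. length
p=np.array([x,y]);a=np.radians(a);t=0;st=a
while a<np.radians(yaw_end):
    ey=np.array([np.cos(a),np.sin(a)]);ex=np.array([ey[1],-ey[0]])
    if a>=st-1e-9: f=p-ex*(.045+off)+ey*s; print("blk",p.round(4),"yaw",round(np.degrees(a),1),"finger",f.round(4)); st+=np.radians(6)
    d=2e-4; p=p+ex*d; a+=-s/c**2*d
f=p-ex*(.045+off)+ey*s; print("end",p.round(4),np.degrees(a).round(1),f.round(4))
E
python3 sim.py .5557 .1018 16.3 -.04 .011 .039 84.6; python3 -c "
from h import *
o=ctrl.get_obs();print(o['time_s'],o['eef_pos'],mat(o['eef_rot'])[:,1],o['opening'],o['wrist_force'])"
```

```text
blk [0.5557 0.1018] yaw 16.3 finger [0.5016 0.1443]
blk [0.557 0.098] yaw 22.3 finger [0.4987 0.1346]
blk [0.5587 0.0944] yaw 28.4 finger [0.4969 0.1247]
blk [0.5608 0.091 ] yaw 34.4 finger [0.4962 0.1146]
blk [0.5632 0.0878] yaw 40.4 finger [0.4964 0.1045]
blk [0.5659 0.0849] yaw 46.4 finger [0.4978 0.0945]
blk [0.569  0.0823] yaw 52.5 finger [0.5002 0.0847]
blk [0.5723 0.08  ] yaw 58.5 finger [0.5036 0.0752]
blk [0.5758 0.0781] yaw 64.5 finger [0.508  0.0661]
blk [0.5795 0.0766] yaw 70.5 finger [0.5133 0.0575]
blk [0.5833 0.0754] yaw 76.6 finger [0.5195 0.0495]
blk [0.5872 0.0747] yaw 82.6 finger [0.5265 0.0422]
end [0.5886 0.0745] 84.7 [0.529  0.0402]
1.45 [0.53290794 0.17902842 0.15079134] [ 0.96065815  0.27773076 -0.00124252] 0.7015918193735882 [-0.68943622  0.50408587 -0.07268302]
```

{"name": "move_arm", "arguments": {"plan": [0,0,-1.2,0,0,0,0,0,-2.3,0,0,0,0,0,-2.42,0,0,0,0.05,-0.17,-2.42,0,0,0,0.1,-0.34,-2.42,0,0,0,0.14,-0.48,-2.42,0,0,0,0.18,-0.62,-2.42,0,0,0,0.22,-0.76,-2.42,0,0,0,0.26,-0.9,-2.42,0,0,0,0.3,-1.03,-2.42,0,0,0]}}

```text
time_s: 2.7
eef_pos: [0.5492, 0.1295, 0.0325]
eef_rot: [-0.0, 0.601, 0.8, 0.002]
wrist_force: [-2.0, 9.9, 8.2]
opening: 0.704
grasp_force: 5.4
```

```bash
python3 - <<'E'
from h import *
c=ctrl.camera("top"); print(screws(c,(.564,.073),16.3).round(4)); save(cv2.resize(c["pixels"][110:250,190:370],None,fx=4,fy=4,interpolation=cv2.INTER_CUBIC),"push1.png")
o=ctrl.get_obs();print(o['time_s'],o['eef_pos'],o['wrist_force'])
E
```

```text
[[   nan    nan]
 [   nan    nan]
 [0.5358 0.0195]
 [0.6229 0.0416]]
2.75 [0.54948703 0.12856727 0.03241233] [-1.66236503  9.42102771  6.46686084]
```

View pics/push1.png

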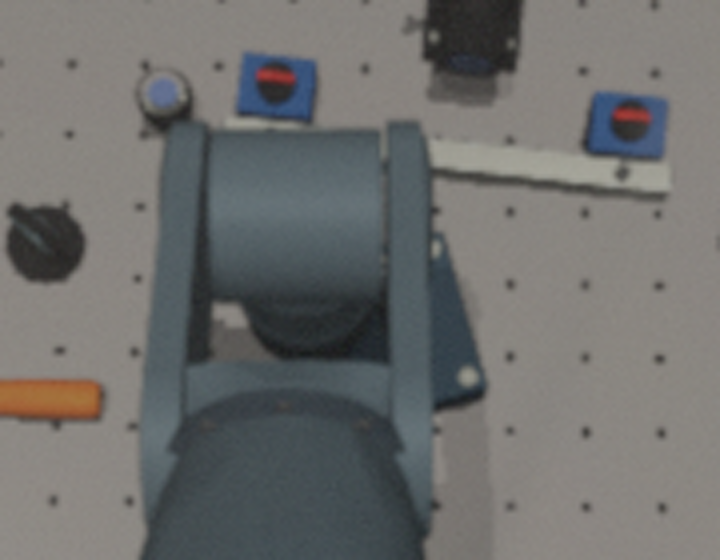

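The picture shows the block's right edge with screws at (436,247) and (467,376), and the arm hides the rest. The block moved straight, still at about 15.5 degrees, and stays clear of the fence. It now sits near (0.568, 0.065). Next comes the turn, with shut fingers at the near end of the same face.

```bash
python3 sim.py .568 .0647 15.5 -.04 .021 .039 84.6
```

```text
blk [0.568  0.0647] yaw 15.5 finger [0.5118 0.1176]
blk [0.5693 0.0609] yaw 21.5 finger [0.5078 0.1076]
blk [0.5709 0.0573] yaw 27.6 finger [0.5049 0.0973]
blk [0.5729 0.0538] yaw 33.6 finger [0.5031 0.0867]
blk [0.5753 0.0506] yaw 39.6 finger [0.5024 0.0759]
blk [0.578  0.0477] yaw 45.6 finger [0.5029 0.0652]
blk [0.581 0.045] yaw 51.7 finger [0.5044 0.0546]
blk [0.5843 0.0427] yaw 57.7 finger [0.5071 0.0442]
blk [0.5877 0.0407] yaw 63.7 finger [0.5109 0.0341]
blk [0.5914 0.0391] yaw 69.7 finger [0.5156 0.0244]
blk [0.5952 0.0379] yaw 75.8 finger [0.5214 0.0154]
blk [0.5991 0.0371] yaw 81.8 finger [0.5281 0.007 ]
end [0.6011 0.0369] 84.8 [0.5316 0.0034]
```

{"name": "move_arm", "arguments": {"plan": [-0.15,0.5,0,0,0,0,-0.15,0.5,0.1,0,0,0,-0.6,0.37,0.1,0,0,0,-0.92,0.27,0.1,0,0,0,-0.92,0.27,0.1,0,0,0], "grip": 0}}

```text
time_s: 3.38
eef_pos: [0.5019, 0.1406, 0.0358]
eef_rot: [0.0, 0.601, 0.8, -0.0]
wrist_force: [-0.3, 1.0, 0.1]
opening: 0.002
grasp_force: 0.0
```

```bash
python3 - <<'E'
from h import *
c=ctrl.camera("top"); S=screws(c,(.568,.0647),15.5); print(S.round(4))
c=ctrl.camera("scene"); P=screws(c,(.568,.0647),15.5); print(P.round(4)); print(pose(P))
o=ctrl.get_obs();print(o['time_s'],o['eef_pos'],o['opening'],o['wrist_force'])
E
```

```text
[[   nan    nan]
 [   nan    nan]
 [0.5339 0.0214]
 [0.6199 0.0451]]
[[0.5009 0.0745]
 [0.5945 0.1191]
 [0.5314 0.0151]
 [0.6178 0.0358]]
(array([0.56113405, 0.06112083]), np.float64(19.91569390033703))
3.475 [0.50347978 0.14092416 0.036133  ] -0.004270906398369241 [-0.0630687   0.53083088 -0.17844932]
```

{"name": "move_arm", "arguments": {"plan": [0.1,-0.25,0,0,0,0,0.17,-0.46,0,0,0,0,0.13,-0.56,0,0,0,0.05,0.09,-0.66,0,0,0,0.1,0.06,-0.77,0,0,0,0.16,0.03,-0.87,0,0,0,0.21,-0.01,-1.09,0,0,0,0.31,-0.02,-1.3,0,0,0,0.42,-0.01,-1.52,0,0,0,0.52,-0.01,-1.52,0,0,0,0.52]}}

```text
time_s: 4.72
eef_pos: [0.5017, 0.0645, 0.0352]
eef_rot: [-0.0, 0.375, 0.927, -0.0]
wrist_force: [-0.3, -0.2, 0.2]
opening: -0.001
grasp_force: 0.5
```

```bash
python3 - <<'E'
from h import *
c=ctrl.camera("top"); save(cv2.resize(c["pixels"][110:250,190:370],None,fx=4,fy=4,interpolation=cv2.INTER_CUBIC),"push2.png")
o=ctrl.get_obs();print(o['time_s'],o['eef_pos'],o['opening'],o['wrist_force'])
E
```

```text
4.775 [0.50171335 0.06469525 0.03516524] -0.0011520466185782259 [0.36486777 0.12113065 0.34694781]
```

View pics/push2.png

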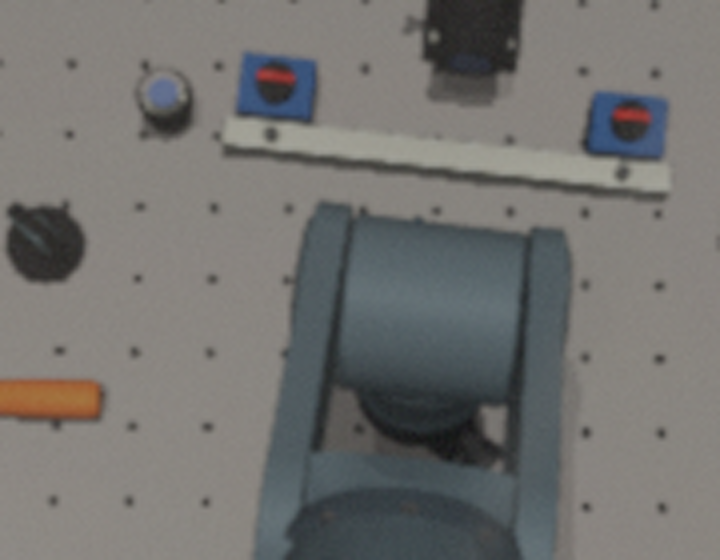

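The arm covers the block entirely in this top view, with only the fence (225,135)–(668,180) clear, so I'll look in the scene view.

```bash
python3 - <<'E'
from h import *
c=ctrl.camera("scene"); u,v=[int(t) for t in proj(c,[.58,.05,.048])]; print(u,v); x0,y0=u-90,v-65
save(cv2.resize(c["pixels"][y0:y0+130,x0:x0+180],None,fx=4,fy=4,interpolation=cv2.INTER_CUBIC),"push2s.png"); print(x0,y0)
E
```

```text
256 215
166 150
```

View pics/push2s.png

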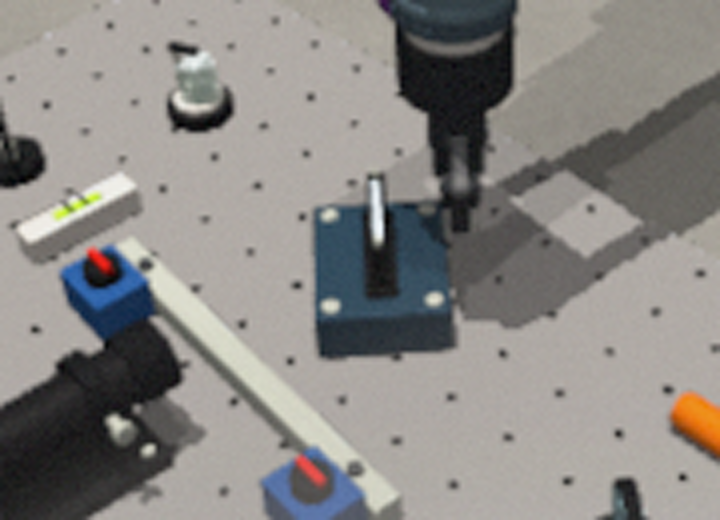

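The scene crop shows the block with screws at (329,215), (331,306), (434,298) and (427,208), the fingertip at (460,225) by its near corner, and the fence well clear.

```bash
cat >> h.py <<'E'
def quad(c,px,x0,y0,k,dx=0,dy=0):
    Q=np.array([ray(c,x0+(a-1.5)/k,y0+(b-1.5)/k,.05)[:2] for a,b in px])+[dx,dy]; print(Q.round(4)); return Q
E
python3 - <<'E'
from h import *
c=ctrl.camera("scene")
Q=quad(c,[(329,215),(331,306),(434,298),(427,208)],166,150,4)
d=Q[1]-Q[0]; print([np.linalg.norm(Q[i]-Q[i-1]).round(4) for i in range(4)])
for i,j in((0,1),(3,2),(0,3),(1,2)): d=Q[j]-Q[i]; print(np.degrees(np.arctan2(d[1],d[0])).round(1))
print("ctr",(Q[0]+Q[2])/2)
# check of fence corner bias: fence top ends
for p in((125,240),(398,495)): print(ray(c,166+p[0]/4,150+p[1]/4,.03))
E
```

```text
[[ 0.5626 -0.0013]
 [ 0.6213  0.0641]
 [ 0.5705  0.1084]
 [ 0.5114  0.0438]]
[np.float64(0.0682), np.float64(0.0879), np.float64(0.0674), np.float64(0.0876)]
48.1
47.6
138.6
138.9
ctr [0.56655909 0.05352271]
[ 0.66428816 -0.10330743  0.03      ]
[0.68854214 0.19431443 0.03      ]
```

```bash
python3 sim.py .567 .0545 48 -.038 .011 .039 82
```

```text
blk [0.567  0.0545] yaw 48.0 finger [0.5    0.0637]
blk [0.5703 0.0519] yaw 54.0 finger [0.5026 0.054 ]
blk [0.5738 0.0496] yaw 60.0 finger [0.5063 0.0446]
blk [0.5775 0.0476] yaw 66.0 finger [0.5109 0.0357]
blk [0.5814 0.0461] yaw 72.0 finger [0.5164 0.0272]
blk [0.5855 0.045 ] yaw 78.1 finger [0.5228 0.0194]
end [0.5882 0.0445] 82.1 [0.5274 0.0149]
```

{"name": "move_arm", "arguments": {"plan": [0.0,-0.11,0,0,0,0.07,0.0,-0.22,0,0,0,0.13,0.08,-0.41,0,0,0,0.24,0.17,-0.59,0,0,0,0.34,0.28,-0.76,0,0,0,0.45,0.41,-0.91,0,0,0,0.55,0.5,-1.0,0,0,0,0.63,0.5,-1.0,0,0,0,0.63,0.2,-1.0,0,0,0,0.65,-0.1,-1.0,0,0,0,0.65]}}

```text
time_s: 6.12
eef_pos: [0.4969, 0.0154, 0.0354]
eef_rot: [0.001, 0.06, 0.998, -0.0]
wrist_force: [-0.2, -0.4, -0.1]
opening: 0.001
grasp_force: 0.0
```

```bash
python3 - <<'E'
from h import *
c=ctrl.camera("scene"); u,v=[int(t) for t in proj(c,[.59,.045,.048])]; x0,y0=u-75,v-55
save(cv2.resize(c["pixels"][y0:y0+110,x0:x0+150],None,fx=5,fy=5,interpolation=cv2.INTER_CUBIC),"push3s.png"); print(x0,y0)
o=ctrl.get_obs();print(o['time_s'],o['eef_pos'],o['wrist_force'])
E
```

```text
177 161
6.175 [0.49468367 0.01580945 0.03482144] [-1.12706784  1.4460247  -0.69141365]
```

View pics/push3s.png

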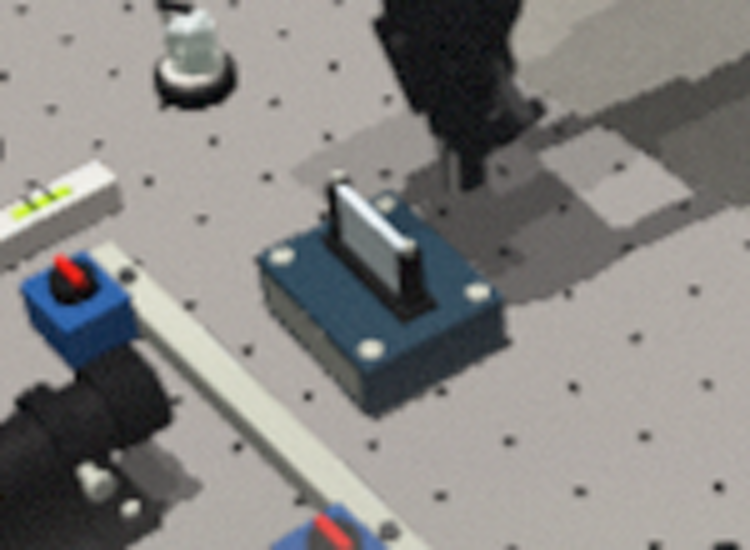

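The block now lies nearly parallel to the fence. Its screws are at (282,256), (371,348), (477,291) and (386,204), with a clear gap to the fence and the fingers off it at (465,180).

```bash
python3 - <<'E'
from h import *
c=ctrl.camera("scene")
Q=quad(c,[(282,256),(371,348),(477,291),(386,204)],177,161,5)
print([np.linalg.norm(Q[i]-Q[i-1]).round(4) for i in range(4)])
for i,j in((0,1),(3,2),(0,3),(1,2)): d=Q[j]-Q[i]; print(np.degrees(np.arctan2(d[1],d[0])).round(1))
ctr=Q.mean(0); f=np.array([.6723,.0251]); fx=np.array([.9955,-.095]); print("ctr",ctr,"fence x",(ctr-f)@fx,"scope lateral",ctr[1]-(.0992907-.0914631*ctr[0]))
a=[ray(c,177+u/5,161+v/5,.03)[:2] for u,v in((150,320),(325,500))]; print("fence edge",a,np.degrees(np.arctan2(*(a[1]-a[0])[::-1])))
E
```

```text
[[ 0.6131 -0.0058]
 [ 0.6271  0.0798]
 [ 0.5603  0.0909]
 [ 0.546   0.0054]]
[np.float64(0.068), np.float64(0.0868), np.float64(0.0676), np.float64(0.0867)]
80.7
80.5
170.5
170.6
ctr [0.58660587 0.04258132] fence x -0.08696923383317623 scope lateral -0.003056585494570753
fence edge [array([ 0.68237012, -0.03649748]), array([0.7008241 , 0.12459956])] 83.46514183798521
```

{"name": "move_arm", "arguments": {"plan": [-0.1,0.35,0,0,0,0.025,-0.1,0.7,-0.08,0,0,0.025,-0.1,0.7,-0.1,0,0,0.025,0.15,0.69,-0.1,0,0,0.025,0.4,0.66,-0.1,0,0,0.025,0.6,0.65,-0.1,0,0,0.025,0.75,0.63,-0.1,0,0,0.025,0.9,0.62,-0.1,0,0,0.025,1.05,0.6,-0.1,0,0,0.025,1.15,0.59,-0.1,0,0,0.025], "grip": 60}}

```text
time_s: 7.48
eef_pos: [0.5519, 0.045, 0.0295]
eef_rot: [-0.003, 0.046, 0.999, 0.0]
wrist_force: [-10.1, 1.0, 7.2]
opening: 0.702
grasp_force: 5.2
```

```bash
python3 - <<'E'
from h import *
c=ctrl.camera("scene"); u,v=[int(t) for t in proj(c,[.61,.045,.048])]; x0,y0=u-75,v-55
save(cv2.resize(c["pixels"][y0:y0+110,x0:x0+150],None,fx=5,fy=5,interpolation=cv2.INTER_CUBIC),"push4s.png"); print(x0,y0)
o=ctrl.get_obs();print(o['time_s'],o['eef_pos'],o['wrist_force'])
E
```

```text
171 165
7.525 [0.55275218 0.04485835 0.02957494] [-3.9291057  -0.00754631 -0.8569015 ]
```

View pics/push4s.png

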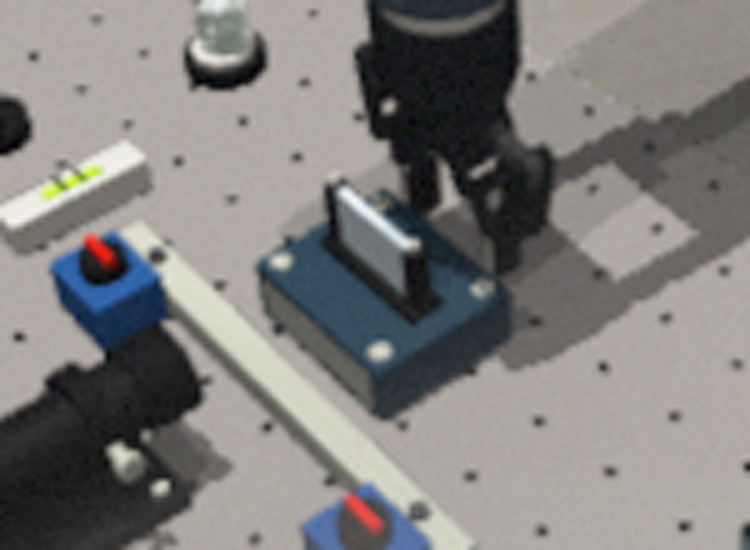

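The screws are now at (281,261), (380,350), (482,288) and (386,200). Both fingers bear on the near face, and the gap to the fence is still open.

```bash
cat >> h.py <<'E'
def rep(Q):
    d=Q[1]-Q[0]+Q[2]-Q[3]; ctr=Q.mean(0); f=np.array([.6723,.0251]); fx=np.array([.9955,-.095])
    print("yaw",np.degrees(np.arctan2(d[1],d[0])).round(2),"ctr",ctr.round(4),"fence x",((ctr-f)@fx).round(4),"lateral",(ctr[1]-(.0992907-.0914631*ctr[0])).round(4))
E
python3 - <<'E'
from h import *
c=ctrl.camera("scene")
Q=quad(c,[(281,261),(380,350),(482,288),(386,200)],171,165,5); rep(Q)
P=screws(c,Q.mean(0),85); print(P.round(4)); rep(P[[2,3,1,0]])
# fence in scene view: near top edge of the bar
for u,v in((122,228),(225,332),(350,458)): print(ray(c,171+u/5,165+v/5,.03))
E
```

```text
[[ 0.6371 -0.0035]
 [ 0.6449  0.0832]
 [ 0.5783  0.0901]
 [ 0.5663  0.0027]]
yaw 83.52 ctr [0.6066 0.0431] fence x -0.0671 lateral -0.0007
[[ 0.5758 -0.0009]
 [ 0.5814  0.0878]
 [ 0.6367 -0.0178]
 [ 0.6463  0.083 ]]
yaw 85.43 ctr [0.6101 0.038 ] fence x -0.0632 lateral -0.0055
[ 0.66933132 -0.10518489  0.03      ]
[ 6.80884402e-01 -1.45522158e-04  3.00000000e-02]
[0.69318917 0.11245748 0.03      ]
```

{"name": "move_arm", "arguments": {"plan": [0.08,-0.01,0,0,0,0,0.16,-0.02,0,0,0,0,0.23,-0.02,0,0,0,0,0.29,-0.03,0,0,0,0,0.34,-0.03,0,0,0,0,0.34,-0.03,0,0,0,0]}}

```text
time_s: 8.32
eef_pos: [0.5692, 0.0435, 0.0294]
eef_rot: [-0.003, 0.046, 0.999, 0.0]
wrist_force: [-7.0, -1.0, 3.4]
opening: 0.701
grasp_force: 3.3
```

{"name": "move_arm", "arguments": {"plan": [0.02,0,0,0,0,0,0.04,0,0,0,0,0,0.06,-0.01,0,0,0,0,0.06,-0.01,0,0,0,0]}}

```text
time_s: 8.82
eef_pos: [0.5713, 0.0433, 0.0294]
eef_rot: [-0.004, 0.046, 0.999, 0.0]
wrist_force: [-10.3, 1.1, 5.4]
opening: 0.702
grasp_force: 4.9
```

{"name": "move_arm", "arguments": {"plan": [0.03,0,0,0,0,0,0.06,-0.01,0,0,0,0,0.06,-0.01,0,0,0,0]}}

```text
time_s: 9.2
eef_pos: [0.5713, 0.0433, 0.0292]
eef_rot: [-0.007, 0.046, 0.999, 0.001]
wrist_force: [-20.9, 3.0, 17.5]
opening: 0.704
grasp_force: 10.7
```

```bash
python3 - <<'E'
from h import *
o=ctrl.get_obs();print(o['time_s'],o['eef_pos'],o['wrist_force'])
c=ctrl.camera("scene"); u,v=[int(t) for t in proj(c,[.63,.04,.048])]; x0,y0=u-65,v-50
save(cv2.resize(c["pixels"][y0:y0+98,x0:x0+130],None,fx=6,fy=6,interpolation=cv2.INTER_CUBIC),"push5s.png"); print(x0,y0)
E
```

```text
9.2 [0.57130714 0.04331126 0.02916642] [-20.88783461   3.00329874  17.50902115]
174 173
```

View pics/push5s.png

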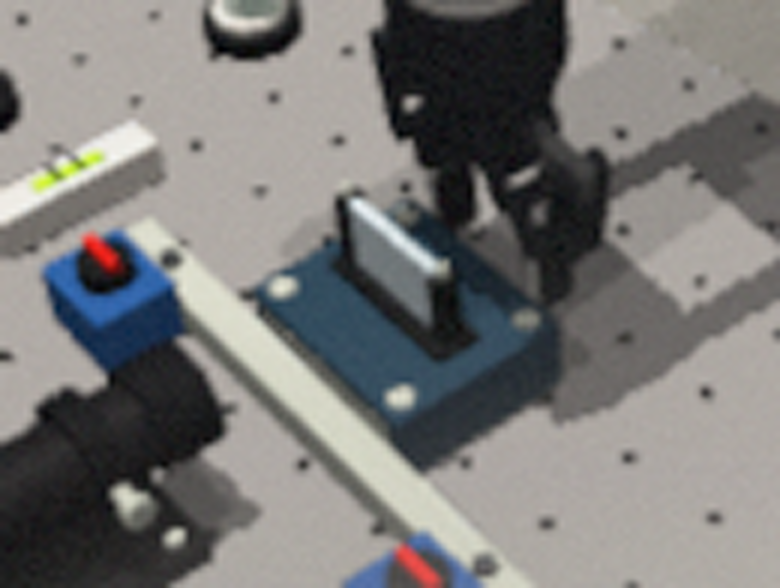

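The block sits against the bar, with screws at (283,287), (400,397), (527,320) and (405,212). The force rose to 21 N with no further advance, so it is flush. I'll back off straight, rise, swing aside and measure from above.

{"name": "move_arm", "arguments": {"plan": [-0.06,0.01,0,0,0,0,-0.3,0.03,0,0,0,0,-0.8,0.08,0,0,0,0,-1.6,0.15,0.3,0,0,0,-2.2,0.6,1.2,0,0,0,-2.6,1.4,2.2,0,0,0,-3,2.4,3,0,0,0,-3,3.6,3.5,0,0,0,-3,4.8,3.5,0,0,0,-3,4.8,3.5,0,0,0]}}

```text
time_s: 10.5
eef_pos: [0.427, 0.2858, 0.2064]
eef_rot: [0.001, 0.044, 0.999, 0.001]
wrist_force: [-0.7, -1.4, 0.0]
opening: 0.706
grasp_force: 0.0
```

```bash
python3 - <<'E'
from h import *
c=ctrl.camera("scene"); rep(quad(c,[(283,287),(400,397),(527,320),(405,212)],174,173,6))
c=ctrl.camera("top"); P=screws(c,(.629,.042),84.5); print(P.round(4)); rep(P[[2,3,1,0]])
save(cv2.resize(c["pixels"][100:200,225:375],None,fx=5,fy=5,interpolation=cv2.INTER_CUBIC),"final.png")
o=ctrl.get_obs();print(o['time_s'],o['eef_pos'],o['wrist_force'])
E
```

```text
[[ 0.657  -0.0046]
 [ 0.6655  0.0822]
 [ 0.5978  0.0893]
 [ 0.5879 -0.0007]]
yaw 84.07 ctr [0.6271 0.0415] fence x -0.0466 lateral -0.0004
[[ 5.900e-01 -5.000e-04]
 [ 6.003e-01  9.270e-02]
 [ 6.709e-01 -5.100e-03]
 [ 6.792e-01  8.430e-02]]
yaw 84.21 ctr [0.6351 0.0428] fence x -0.0387 lateral 0.0016
10.6 [0.42678842 0.28308888 0.20516838] [-0.46744899  0.05159674  0.50032432]
```

View pics/final.png

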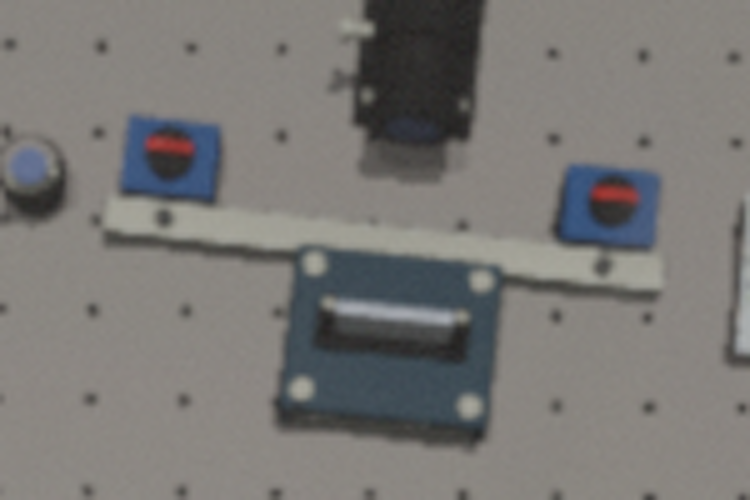

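The final picture shows the block against the bar. Its screws are at (315,264), (481,281), (301,388) and (469,406), parallel to the bar within about half a degree. The scope's axis, from (412,130), projects to about x = 392, and the block's middle is also at 392. The arm is clear, so I'm handing in.

```bash
python3 -c "
from bench import ctrl
print(ctrl.hand_in())"
```

```text
the job is handed in; nothing more can be done
None
```

I turned the block about 68° and slid it flush along the fence, with the mirror about 2 mm or less from the telescope's axis by the images. The job is handed in; the hand-in gave no verdict.

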